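# Feel for the hidden index hole and seat the locating pin

### The arm

A 6-joint arm with a two-finger parallel gripper is mounted at the origin on a cart in front of the work surface, level with it; the furniture and walls round the work are solid. World frame = base frame: x ahead of the robot, y to its left, z up, the work surface at z = 0. Lengths are in m, angles in rad, forces in N, time in s.
With the tool pointing down it reaches from about 0.35 to 0.975 m from the base axis. Payload 7.1 kg.
Tool frame: the origin (TCP) lies midway between the tips of the shut fingers; the grasp point (between the pads) lies 19 mm behind it; z points along the fingers, y is the line along which they close (so a half turn about z gives the same grasp; the last joint's range is limited). The gripper opens to 88 mm and grips with 3 to 60 N. Pads are 20 mm wide; open, the fingers measure 115 mm over their backs; the gripper's body (75 mm by 178 mm) begins 61 mm behind the grasp point.
Start: joints at [-1.195, 0.423, 1.63, -0, 1.089, -0.019], TCP at [0.24, -0.577, 0.19] pointing down, gripper open.
Joint ranges: [-3, 3], [-0.9, 2.11], [0.09, 2.58], [-1.31, 4.45], [0.11, 2.69], [-2.54, 2.54]. Speed limits (rad/s): [2.39, 2.39, 3.01, 3.14, 3.14, 3.14].

### API

Orientations are given as a unit quaternion [w, x, y, z].
In Python, from station import move_pose, movel, movej, command_gripper, wait, inverse_kinematics, read_camera, camera_info, MotionError, job_done, get_time, get_joint_pos, get_qvel, get_effort, get_tcp_pos, get_ee_rot, get_ft_force, get_ft_torque, get_grip_width, get_finger_force gives the robot as it stands. Calls block until the motion is done:
- move_pose(position, orientation): joint-space move of the TCP to a pose.
- movel(position, frame=None, v=0.15, until_force=None): straight line of the TCP; frame=None keeps the orientation; v is the mean speed in m/s. With until_force (N) it stops when the force on the tool has changed by that much, and returns True; else False.
- movej(angles): joint-space move.
- command_gripper(opening): opening from 0.0 (shut) to 1.0 (fully open); the grip force is fixed at half the most; returns when the fingers have stopped.
- wait(seconds).
- inverse_kinematics(position, orientation): joint angles nearest the present ones, or None.
- read_camera(name): name is "side" or "top"; returns the picture (420x560x3 uint8, red, green, blue); there is no depth.
- camera_info(name): a dict with "intrinsics" (3x3 intrinsics, pixels), "T" (4x4, takes a point from camera to world coordinates). Camera axes: x right, y up, looking along -z (the intrinsics and any distortion apply to the point x, -y, -z); pixel columns grow to the right and rows downward; lengths in m; the calibration is good to about 2 mm. A picture is of the moment at which its call begins. camera_info takes no time and is no camera call.
A pose or a line that the arm cannot do raises MotionError and nothing moves.
- job_done(): hands the job in; it is judged then, once.
Readings, each from a call of its own:
- get_time(): time.
- get_joint_pos(): joint angles.
- get_qvel(): joint speeds.
- get_effort(): joint torques, N m.
- get_tcp_pos(): TCP position.
- get_ee_rot(): TCP orientation.
- get_ft_force(): force on the tool from outside, world axes, zero at the start.
- get_ft_torque(): the same for the moment, N m.
- get_grip_width(): opening from 0.0 (shut) to 1.0 (fully open).
- get_finger_force(): force on a finger pad.
Only numpy, scipy, OpenCV 4.12 (cv2) and the standard library are available. Lean on these libraries where they do the work, as an engineer would, in place of code of your own. Each camera call takes 0.05 s, during which the arm holds its last target. There are 200 camera calls.

### The job

Lock the valve-body fixture: draw the red-handled locating pin out of the black pin block, put its tip into the guide slot in the fixture's grey cover, and slide it lightly along the slot floor until you feel it drop into the blind hole hidden somewhere along the slot. Then push it gently home until its collar sits flush on the cover, upright, and let go. Never force the pin against the fixture, and leave the drum cup, bearing race and tape roll where they are.

Things in the scene. Friction and masses are not known exactly. Their poses are not given: they have to be found in the camera images.
- pin_head (a point): Centre of the pin's red plastic handle, an upright square bar 18 x 18 x 44 mm; x and y square to its flat sides, z up along the pin. Grasp it across two flats, 4 mm or so above this point, clear of the steel collar below (22 mm across, from 22 to 26 mm below this point).
- pin_tip (a point): Centre of the flat end of the pin's round steel shank (12 mm across, 25 mm long, end bevelled 1.5 mm), 51 mm straight below the handle's centre, 25 mm below the underside of the collar; z points up to the handle.
- locating_pin: The locating pin as a whole, 74 mm long, about 0.12 kg; origin at the middle of its tip end, z up along the pin to the handle.
- pin_block: Fixed black plastic block, 64 x 64 x 34 mm, origin at the centre of its underside, z up. The pin stands in a 14 mm hole in the middle of its top, its collar resting on the block; it lifts straight out and is clear after 27 mm.
- slot (a point): Centre of the guide slot's mouth, level with the top of the grey cover (90 x 224 mm), 32 mm above the bench. The slot runs along this frame's y; z is up. It is 14 mm wide, 90 mm long (45 mm each way) and 12 mm deep, its mouth bevelled 2 mm. Fully home the pin's collar rests on the cover, its tip 25 mm below this point.
- slot_floor (a point): Middle of the slot's flat, dark, level steel floor, 12 mm below the slot's mouth, same axes. One blind hole (14 mm across, 14 mm deep, rim bevelled 1 mm) lies on the centre line anywhere from 30 mm to one side to 30 mm to the other of this point along y: different each time, not measured. Over it the support under the tip vanishes; elsewhere the floor is plain.
- fixture: The fixed assembly fixture, 195 x 224 mm; origin on the bench below the slot's middle, axes as the slot's. All rigid: over 40 N between pin and fixture damages it; 4 to 8 N is enough to feel with. On its +x side, 54 mm or more from the slot's centre line, a pale valve body half and two dark clamps stand up to 40 mm above the bench.
- drum_cup: Loose bystander: bright turned metal cup, 70 mm across, 34 mm tall, open on top; origin at the centre of its underside.
- bearing_race: Loose bystander: grey steel bearing race, a ring 72 mm across, 18 mm tall; origin at the centre of its underside.
- tape_roll: Loose bystander: black roll of tape, 64 mm across, 19 mm tall; origin at the centre of its underside.

How it is judged:
By the outcome, as a careful person would: the job done as asked, in the order asked, and still so for the second after the job is handed in, with the robot touching nothing.
It also fails if it takes over 67 s, if anything falls off the work surface, if the arm or the gripper's body presses on something with over 40 N, if the wrist force passes 120 N, or if a joint passes its speed limit or range.

## Working session

There is one attempt and no reset: what is moved stays moved. The work goes in short steps, each a Python script; the robot and the scene stay as the last script left them, time stands still between calls to the robot, and variables do not carry over. Pictures are saved under pics/ and viewed, at most 10 in all, crops included, and the job is handed in when it is done.

```bash
mkdir -p pics; ls; python3 - <<'E'
from station import *
import cv2,numpy as np
for n in("side","top"):
    im=read_camera(n); cv2.imwrite(f"pics/{n}0.png",im[:,:,::-1]); c=camera_info(n); print(n,{k:(np.round(v,4).tolist() if not isinstance(v,str) else v) for k,v in c.items()})
print(get_time(),get_tcp_pos(),get_ee_rot())
E
```

```text
pics
side {'intrinsics': [[486.3999, 0.0, 277.8786], [0.0, 486.3999, 209.368], [0.0, 0.0, 1.0]], 'T': [[-0.9986, -0.0373, 0.0377, 0.5968], [0.0489, -0.372, 0.9269, 1.0806], [-0.0205, 0.9275, 0.3733, 0.4722], [0.0, 0.0, 0.0, 1.0]]}
top {'intrinsics': [[429.0053, 0.0, 279.744], [0.0, 429.0053, 212.7708], [0.0, 0.0, 1.0]], 'T': [[-0.0031, 0.997, -0.0778, 0.4571], [-0.9995, -0.0055, -0.0295, 0.0208], [-0.0298, 0.0777, 0.9965, 1.069], [0.0, 0.0, 0.0, 1.0]]}
0.1 [ 0.24019401 -0.57639425  0.18958282] [-6.93681426e-04  9.80578742e-01  1.96124533e-01 -1.29570010e-04]
```

View pics/side0.png

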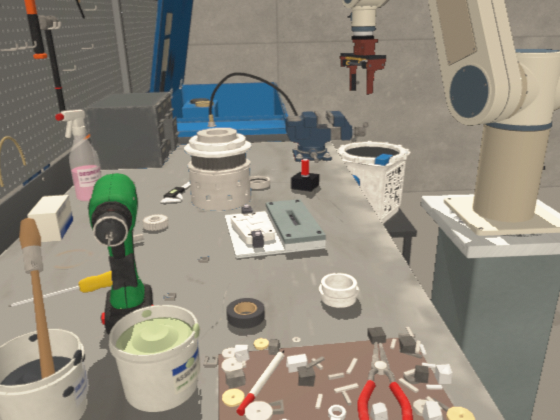

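View pics/top0.png

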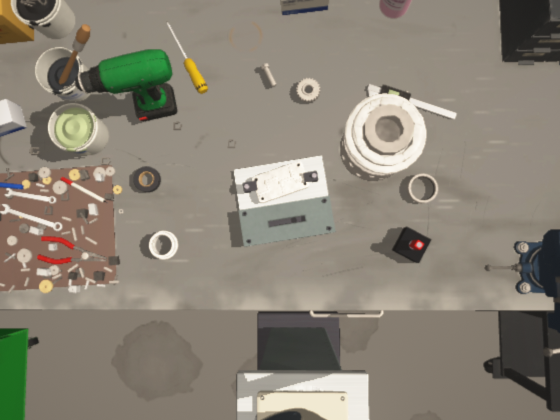

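The top view shows the slot at about (287,221) in the grey cover, with the valve body on its upper (+x) side. The red handle is at about (417,244) on the block at (411,244). In the side view the slot is at about (293,215) and the handle at about (305,168). Next I'll measure these.

```bash
cat > h.py <<'E'
from station import *
import cv2,numpy as np
def ray(n,u,v):
    c=camera_info(n);K=np.array(c["intrinsics"]);T=np.array(c["T"])
    d=np.linalg.solve(K,[u,v,1.])*[1,-1,-1]
    return T[:3,3],T[:3,:3]@d
def onz(n,u,v,z):
    o,d=ray(n,u,v); return o+d*(z-o[2])/d[2]
def proj(n,p):
    c=camera_info(n);K=np.array(c["intrinsics"]);T=np.array(c["T"])
    q=T[:3,:3].T@(np.array(p)-T[:3,3])*[1,-1,-1]; q=K@q; return q[:2]/q[2]
def two(a,b):
    (o1,d1),(o2,d2)=ray("top",*a),ray("side",*b)
    s=np.linalg.lstsq(np.c_[d1,-d2],o2-o1,rcond=None)[0]
    p,q=o1+s[0]*d1,o2+s[1]*d2; return (p+q)/2,np.linalg.norm(p-q)
def blob(m,roi):
    x0,y0,x1,y1=roi; k=np.zeros(m.shape,np.uint8);k[y0:y1,x0:x1]=m[y0:y1,x0:x1]
    cs=cv2.findContours(k,cv2.RETR_EXTERNAL,cv2.CHAIN_APPROX_NONE)[0]
    return max(cs,key=cv2.contourArea)
def red(im):
    i=im.astype(int); return ((i[:,:,0]>90)&(i[:,:,0]>2*i[:,:,1])&(i[:,:,0]>2*i[:,:,2])).astype(np.uint8)
E
python3 - <<'E'
from h import *
T=read_camera("top");S=read_camera("side")
for n,im,roi in(("top",T,(395,225,435,265)),("side",S,(290,150,320,190))):
    c=blob(red(im),roi); print(n,"red",cv2.boundingRect(c),cv2.minAreaRect(c),cv2.contourArea(c)); 
    if n=="top":rt=c
    else: rs=c
ct=cv2.minAreaRect(rt)[0]
m=cv2.moments(rs); cs=(m['m10']/m['m00'],m['m01']/m['m00'])
print("pin two-view (mid)",two(ct,cs))
g=T.max(2)
bl=blob((g<50).astype(np.uint8)|red(T),(385,220,440,270)); r=cv2.minAreaRect(bl);print("block",r,cv2.contourArea(bl))
print("block corners z34",[np.round(onz("top",*p,.034)[:2],4).tolist() for p in cv2.boxPoints(r)],onz("top",*r[0],.034))
sl=blob((g<55).astype(np.uint8),(255,208,320,232)); r=cv2.minAreaRect(sl);print("slot",r,onz("top",*r[0],.028))
print("slot corners",[np.round(onz("top",*p,.032)[:2],4).tolist() for p in cv2.boxPoints(r)])
a=cv2.resize(T[195:250,232:337],None,fx=7,fy=7,interpolation=cv2.INTER_CUBIC)
b=cv2.resize(T[225:265,385:441],None,fx=5,fy=5,interpolation=cv2.INTER_CUBIC)
c=cv2.resize(S[150:195,285:325],None,fx=4.4,fy=4.4,interpolation=cv2.INTER_CUBIC)
o=np.zeros((600,760,3),np.uint8);o[:a.shape[0],:a.shape[1]]=a;o[390:390+b.shape[0],:b.shape[1]]=b;o[390:390+c.shape[0],300:300+c.shape[1]]=c
cv2.imwrite("pics/crop1.png",o[:,:,::-1])
E
```

```text
top red (410, 240, 15, 10) ((416.96148681640625, 244.3076934814453), (11.926054000854492, 10.53930377960205), 33.690067291259766) 89.0
side red (301, 160, 8, 15) ((304.5, 167.0), (14.0, 7.0), 90.0) 84.0
pin two-view (mid) (array([ 0.46075422, -0.26907299,  0.05697946]), np.float64(0.0002109086234629419))
block ((410.5882263183594, 244.64706420898438), (28.823530197143555, 26.705883026123047), 28.07248878479004) 711.5
block corners z34 [[0.4482, -0.2153], [0.5043, -0.2465], [0.4717, -0.3058], [0.4159, -0.2745]] [ 0.45997111 -0.26055383  0.034     ]Traceback (most recent call last):
  File "<stdin>", line 13, in <module>
  File "h.py", line 19, in blob
    return max(cs,key=cv2.contourArea)
ValueError: max() iterable argument is empty
```

```bash
python3 - <<'E'
from h import *
T=read_camera("top");S=read_camera("side")
g=T.max(2).astype(int)
print(g[214:230:2,262:312:3])
med=np.median(g[210:235,245:325]);print(med)
sl=blob((g<med*.8).astype(np.uint8),(258,210,318,232)); r=cv2.minAreaRect(sl);print("slot",r,onz("top",*r[0],.028))
print("slot corners",[np.round(onz("top",*p,.032)[:2],4).tolist() for p in cv2.boxPoints(r)])
a=cv2.resize(T[195:250,232:337],None,fx=7,fy=7,interpolation=cv2.INTER_CUBIC)
b=cv2.resize(T[225:265,385:441],None,fx=5,fy=5,interpolation=cv2.INTER_CUBIC)
c=cv2.resize(S[150:195,285:325],None,fx=4.4,fy=4.4,interpolation=cv2.INTER_CUBIC)
d=cv2.resize(S[195:255,220:330],None,fx=2.3,fy=2.3,interpolation=cv2.INTER_CUBIC)
o=np.zeros((600,760,3),np.uint8)
for i,y,x in((a,0,0),(b,390,0),(c,390,300),(d,390,490)):o[y:y+i.shape[0],x:x+i.shape[1]]=i
cv2.imwrite("pics/crop1.png",o[:,:,::-1])
E
```

```text
[[149 151 151 148 149 147 151 150 148 148 150 148 148 141 137 151 154]
 [151 150 151 150 150 148 150 148 146 137 131 110 102  84  85 151 153]
 [152 150 149 149 149 140 130 111  99  93  70  69  93  74  71 152 152]
 [151 150 133 114  99  95  90  92  91  93  65  65  92  76  73 146 152]
 [151 149 102  91  91  92  92  92  91  91  79  83 120 127 142 150 151]
 [151 149 115  92  91  92  85  99 116 133 144 146 150 151 153 151 151]
 [150 147 124  99 118 135 144 149 150 150 150 151 151 150 153 151 151]
 [152 150 146 150 150 151 150 149 151 151 150 148 148 152 153 151 150]]
150.0
slot ((286.4594421386719, 220.7567901611328), (6.904757499694824, 37.811767578125), 80.53767395019531) [0.51885939 0.03536663 0.028     ]
slot corners [[0.5196, 0.0819], [0.5342, -0.0085], [0.5177, -0.0111], [0.503, 0.0792]]
```

View pics/crop1.png

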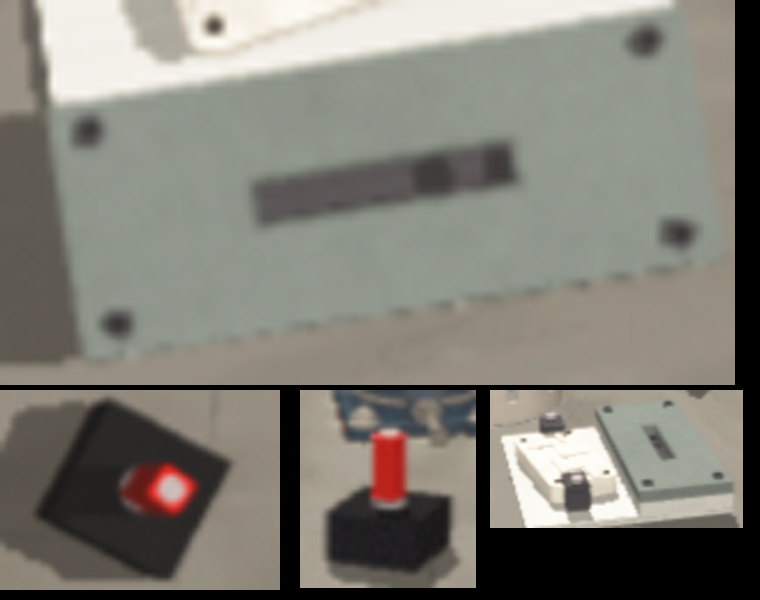

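The crop shows the slot running from about (255,202) to (517,160), tilted roughly 9°. There are dark patches at (435,172) and (498,160), so the first could be the hole, about 17 mm along −y, to be confirmed by feel. The handle's top is at (172,488) in the lower-left panel, and its flats line up with the block at roughly 30°. Next I'll grasp it.

```bash
cat >> h.py <<'E'
def down(a): a=np.radians(a)/2; return np.array([0,np.cos(a),np.sin(a),0])
E
python3 - <<'E'
from h import *
t=onz("top",419,244.2,.082);print("top face",t)
p=(np.array([.4608,-.2691])+t[:2])/2
for a in(-29,61,-119,151): 
    j=inverse_kinematics([p[0],p[1],.2],down(a));print(a,None if j is None else np.round(j,2))
x,y,z=get_tcp_pos(); movel([x,y,.27],v=.25)
move_pose([p[0],p[1],.17],down(61) if 1 else 0)
f0=get_ft_force()
movel([p[0],p[1],.045],v=.12,until_force=8)
print(get_tcp_pos(),get_ft_force()-f0,get_time())
im=read_camera("side");im2=read_camera("top")
o=np.hstack([cv2.resize(i,None,fx=4,fy=4) for i in(im[110:200,255:355],im2[200:290,370:470])]);cv2.imwrite("pics/app.png",o[:,:,::-1])
E
```

```text
top face [ 0.460792   -0.26649357  0.082     ]
-29 [-0.55  0.28  1.82 -0.    1.04  1.53]
61 [-0.55  0.28  1.82 -0.    1.04 -0.04]
-119 None
151 [-0.55  0.28  1.82 -0.    1.04 -1.61]
[ 0.46131702 -0.26815243  0.04562294] [-0.66645989  0.69593585 -1.07540015] 3.4167
```

View pics/app.png

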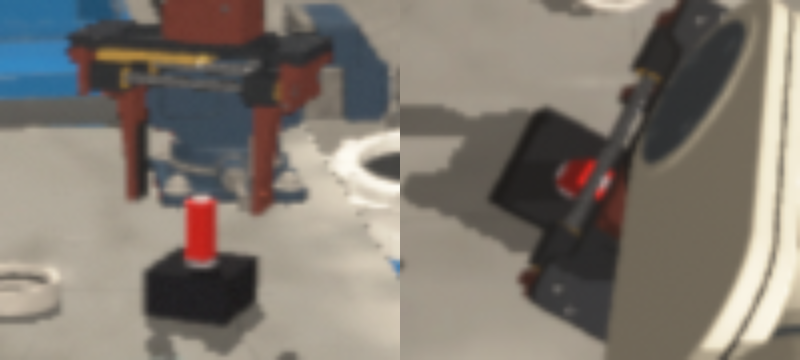

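```bash
python3 - <<'E'
from h import *
p=get_tcp_pos();print(p,get_ee_rot(),get_joint_pos())
for n in("side","top"):print(n,proj(n,p),"pin base z34",proj(n,[.4608,-.268,.034]),"z82",proj(n,[.4608,-.268,.082]))
im=read_camera("side");im2=read_camera("top")
print(cv2.boundingRect(blob(red(im),(290,150,320,190))))
o=np.hstack([cv2.resize(i,None,fx=4,fy=4) for i in(im[110:200,255:355],im2[200:290,370:470])]);cv2.imwrite("pics/app2.png",o[:,:,::-1])
E
```

```text
[ 0.46136597 -0.26814134  0.04577766] [6.82798705e-04 8.61634035e-01 5.07529497e-01 3.64543966e-04] [-5.48776598e-01  5.06978631e-01  1.91920714e+00  1.63467960e-06
  7.13858843e-01 -4.26121240e-02]
side [304.69945008 171.09239532] pin base z34 [304.8974384  174.96367621] z82 [304.90083871 159.06624963]
top [415.18713676 244.02522982] pin base z34 [413.72762049 244.2883777 ] z82 [419.6685422  244.19428574]
(301, 160, 8, 15)
```

View pics/app2.png

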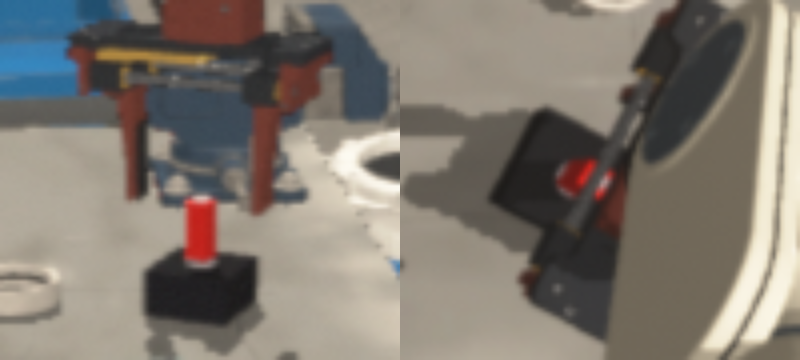

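TCP should project to side (304.7,171), but the fingertips appear around (288,159) and (320,162), about 10 px too high. I'll check this against the start picture before closing.

```bash
python3 - <<'E'
from h import *
def tips(p,a,r=.044):
    a=np.radians(a-90);d=np.array([np.cos(a),np.sin(a),0])
    return [np.round(proj(n,np.array(p)+s*r*d)-0,1).tolist() for n in("side","top") for s in(1,-1)]
print("start",proj("side",[.24,-.577,.19]),tips([.24,-.577,.19],22.6))
p=get_tcp_pos();print("now",tips(p,61)); p[2]+=.015;print("now+15mm",tips(p,61));p[2]+=.015;print("now+30mm",tips(p,61))
print(get_grip_width())
a=cv2.imread("pics/side0.png")[30:110,320:420];cv2.imwrite("pics/s0c.png",cv2.resize(a,None,fx=5,fy=5))
E
```

```text
start [360.44379397 101.16518609] [[353.2, 99.4], [368.0, 103.0], [618.7, 347.6], [577.5, 365.0]]
now [[291.0, 169.4], [318.9, 172.9], [423.8, 227.7], [406.4, 260.5]]
now+15mm [[291.0, 164.5], [318.9, 167.9], [425.7, 227.5], [408.1, 260.7]]
now+30mm [[290.9, 159.6], [319.0, 162.8], [427.8, 227.2], [409.9, 261.0]]
0.9995105711505553
```

View pics/s0c.png

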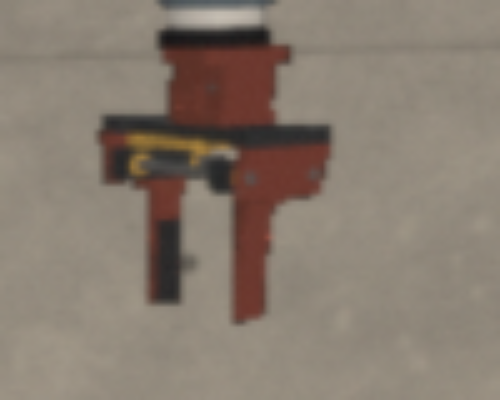

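The start picture shows the same offset: tips drawn about 9 px (roughly 30 mm) above the reported TCP. I'll test it harmlessly by closing with the TCP at z=0.058. If the reading is right the fingers grip the handle; if the picture is right they shut on nothing above it.

```bash
python3 - <<'E'
from h import *
p=get_tcp_pos(); movel([p[0],p[1],.059],v=.05)
f0=get_ft_force();command_gripper(0.0)
print(get_grip_width()*88,get_finger_force(),get_ft_force()-f0,get_tcp_pos(),get_time())
E
```

```text
0.6316646478088112 0.0 [-0.09253497 -0.58443059  1.57177848] [ 0.46121633 -0.26802611  0.05900948] 5.3917
```

The fingers shut on nothing, so the real tips are higher than reported. I'll measure the offset by touching the handle's top (z=0.082) lightly with shut fingers.

```bash
python3 - <<'E'
from h import *
p=get_tcp_pos()
print(movel([p[0],p[1],.035],v=.015,until_force=3)); z=get_tcp_pos()[2];print(z,"offset",.082-z,get_ft_force())
movel([p[0],p[1],z+.015],v=.1)
command_gripper(1.0);print(get_grip_width(),get_time())
E
```

```text
True
0.049943044698304496 offset 0.03205695530169551 [-0.47667464  0.43550728  5.08479961]
0.9992331990097948 7.8583
```

```bash
echo 'OFF=.032' >> h.py; python3 - <<'E'
from h import *
p=get_tcp_pos()
print(movel([p[0],p[1],.045-OFF],v=.05,until_force=8),get_tcp_pos())
f0=get_ft_force();t0=get_ft_torque();command_gripper(0.0)
print(get_grip_width()*88,get_finger_force(),get_ft_force()-f0,get_ft_torque()-t0,get_tcp_pos(),get_time())
im=read_camera("side");im2=read_camera("top")
o=np.hstack([cv2.resize(i,None,fx=4,fy=4) for i in(im[110:200,255:355],im2[200:290,370:470])]);cv2.imwrite("pics/grip.png",o[:,:,::-1])
E
```

```text
False [ 0.46148002 -0.26817837  0.01327394]
17.976508411777743 29.96906965970993 [-2.17428205 -0.24034495 -0.36886781] [ 0.06897417  0.50501134 -0.03124657] [ 0.46036097 -0.26760743  0.01271509] 10.125
```

View pics/grip.png

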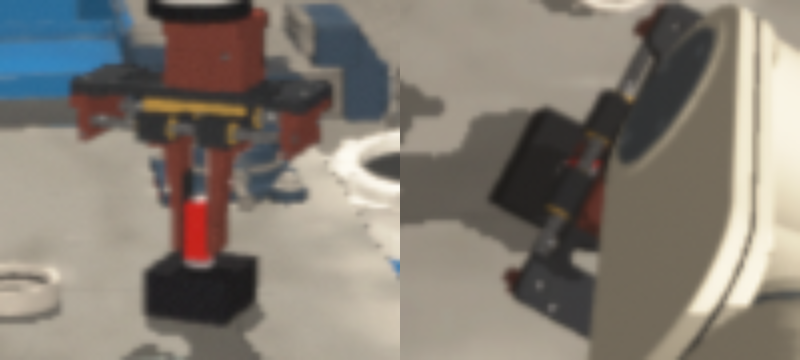

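Grip is good: 17.98 mm across the flats and lateral force of only 2 N. Now I'll lift it straight out and hover over the slot.

```bash
python3 - <<'E'
from h import *
p=get_tcp_pos()
movel([p[0],p[1],.05],v=.06); print(get_ft_force(),get_grip_width()*88)
movel([p[0],p[1],.10],v=.15)
S=[.5189,.0354]
move_pose([S[0],S[1],.10],down(9.2)); movel([S[0],S[1],.056],v=.1); wait(.3)
print(get_tcp_pos(),get_ft_force(),get_ft_torque(),get_ee_rot(),get_grip_width()*88,get_time())
im=read_camera("side")
c=blob(red(im),(250,140,340,230));x,y,w,h=cv2.boundingRect(c);print(x,y,w,h)
p=get_tcp_pos();print("expect handle centre",proj("side",[p[0],p[1],p[2]+.047]),"tip",proj("side",[p[0],p[1],p[2]-.004]),"slot c, ends",[np.round(proj("side",[S[0]-s*.159,S[1]+s*.987,.032]),1).tolist() for s in(0,-.045,.045)])
cv2.imwrite("pics/hover.png",cv2.resize(im[130:250,210:350],None,fx=5,fy=5,interpolation=cv2.INTER_CUBIC)[:,:,::-1])
E
```

```text
[-0.10649027  0.04548428 -1.33368731] 17.73433349092805
[0.51934826 0.03542294 0.05655459] [-0.23132686  0.89728956 -0.99881618] [-0.00984027  0.06319334 -0.0226648 ] [2.65348528e-05 9.96776080e-01 8.02317751e-02 5.55591543e-04] 17.805929302568327 13.7083
287 179 9 19
expect handle centre [292.74763589 187.5752147 ] tip [292.94815395 208.33140354] slot c, ends [[293.2, 216.5], [288.8, 209.5], [297.9, 223.9]]
```

View pics/hover.png

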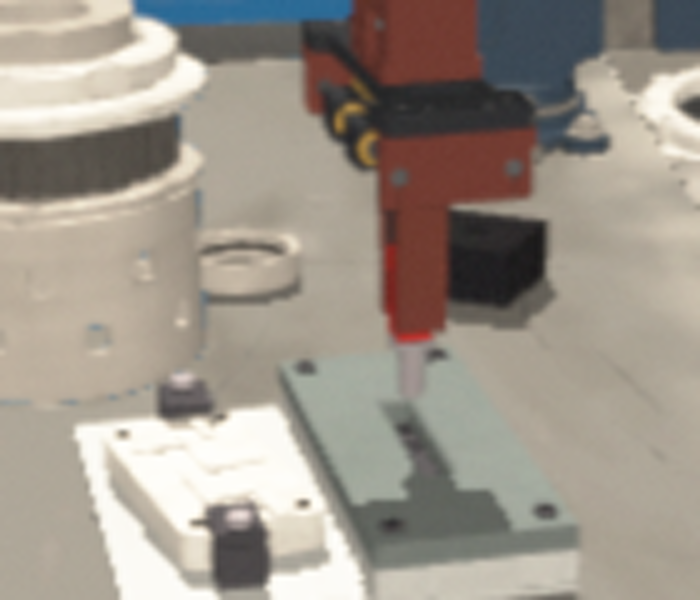

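The hovering pin's shank is centred at crop (412,370), which is side px 292.0, about 0.9 px or 2 mm to the +x side of where it should be. The slot's far end is at crop (398,402), as predicted. I'll shift 1.5 mm toward −x and go down by feel.

```bash
cat >> h.py <<'E'
EX=np.array([.987,.159]);EY=np.array([-.159,.987]);C=np.array([.5189,.0354])
def P(u,s,z): q=C+u*EX+s*EY; return [q[0],q[1],z]
def st(f0=np.zeros(3)):
    p=get_tcp_pos();d=p[:2]-C;f=get_ft_force()-f0
    return "u %.1f s %.1f z %.1f  F u %.1f s %.1f z %.1f t %.1f"%(d@EX*1e3,d@EY*1e3,p[2]*1e3,f[:2]@EX,f[:2]@EY,f[2],get_time())
E
python3 - <<'E'
from h import *
u=-.0015
movel(P(u,0,.045),v=.06);wait(.2);f0=get_ft_force();np.save("f0.npy",f0);print(st(f0))
print(movel(P(u,0,.018),v=.02,until_force=4),st(f0))
E
```

```text
u -1.4 s -0.0 z 45.0  F u 0.0 s 0.0 z 0.0 t 14.3
True u -1.6 s 0.1 z 23.5  F u -1.2 s -0.4 z 7.7 t 15.3
```

Stopped at floor depth (tip at about 20 mm), so the tip is in the slot. Now I'll slide toward −y in small steps, keeping the force light.

```bash
python3 - <<'E'
from h import *
f0=np.load("f0.npy");wait(.2);print(st(f0))
p=get_tcp_pos();u=(p[:2]-C)@EX;zc=p[2];z0=p[2]
for i in range(1,34):
    movel(P(u,-.001*i,zc),v=.012)
    fz=(get_ft_force()-f0)[2];z=get_tcp_pos()[2]
    print(i,"%.2f %.1f"%(zc*1e3,fz),st(f0))
    if z<z0-.002 : print("DROP");break
    if fz>8: zc+=.0003
    elif fz<4: zc-=.0003
    if abs(get_ft_force()-f0)[:2].max()>12: print("side");break
    if get_time()>40:break
E
```

```text
u -1.6 s 0.1 z 23.6  F u -0.5 s -0.7 z 6.3 t 15.5
1 23.56 3.6 u -1.3 s -1.1 z 23.6  F u 0.9 s -1.0 z 3.6 t 15.8
2 23.26 6.2 u -1.3 s -1.7 z 23.5  F u 0.1 s 2.9 z 6.2 t 16.0
3 23.26 6.5 u -1.2 s -2.8 z 23.5  F u -0.0 s 2.3 z 6.5 t 16.2
4 23.26 7.3 u -1.2 s -3.8 z 23.6  F u 1.0 s 2.5 z 7.3 t 16.5
5 23.26 6.5 u -1.2 s -4.8 z 23.6  F u -0.1 s 1.6 z 6.5 t 16.8
6 23.26 6.1 u -1.2 s -5.8 z 23.6  F u -0.0 s 1.9 z 6.1 t 17.0
7 23.26 7.3 u -1.2 s -6.8 z 23.5  F u 0.2 s 2.8 z 7.3 t 17.2
8 23.26 5.9 u -1.3 s -7.8 z 23.5  F u 0.8 s 2.4 z 5.9 t 17.5
9 23.26 6.8 u -1.2 s -8.8 z 23.5  F u -0.2 s 2.0 z 6.8 t 17.8
10 23.26 7.0 u -1.3 s -9.9 z 23.5  F u -0.2 s 1.9 z 7.0 t 18.0
11 23.26 6.9 u -1.3 s -10.9 z 23.4  F u 0.7 s 1.8 z 6.9 t 18.2
12 23.26 6.2 u -1.4 s -12.0 z 23.3  F u 0.1 s 1.4 z 6.2 t 18.5
13 23.26 3.6 u -1.6 s -13.2 z 23.1  F u 0.7 s -0.3 z 3.6 t 18.8
14 22.96 0.5 u -2.1 s -14.2 z 22.6  F u -0.2 s -1.5 z 0.5 t 19.0
15 22.66 -0.1 u -1.9 s -15.0 z 22.4  F u 0.1 s -0.2 z -0.1 t 19.2
16 22.36 -0.1 u -1.7 s -16.0 z 22.3  F u 0.3 s -0.2 z -0.1 t 19.5
17 22.06 0.4 u -1.6 s -17.0 z 22.0  F u -0.3 s -1.8 z 0.4 t 19.8
18 21.76 0.7 u -1.6 s -17.9 z 21.8  F u 0.5 s 0.6 z 0.7 t 20.0
19 21.46 1.0 u -1.7 s -18.3 z 21.5  F u 0.7 s 4.8 z 1.0 t 20.2
DROP
```

Support vanished at s≈−14 and the far wall pushed back at s≈−18, so the hole's centre is at about −16.7, matching the patch in the picture. Now I'll push it home gently.

```bash
python3 - <<'E'
from h import *
f0=np.load("f0.npy")
u,s=-.0016,-.0167
movel(P(u,s,.0214),v=.02);print(st(f0))
print(movel(P(u,s,.0165),v=.02,until_force=5),st(f0))
for k in range(2):   # comply sideways
    f=get_ft_force()-f0
    print("F",st(f0),get_ft_torque())
if get_tcp_pos()[2]<.0175: print(movel(P(u,s,.006),v=.015,until_force=6),st(f0))
E
```

```text
u -1.6 s -16.7 z 21.4  F u 0.8 s -0.1 z 0.5 t 20.5
False u -1.8 s -16.7 z 16.2  F u -0.5 s -1.2 z 1.3 t 20.9
F u -1.8 s -16.7 z 16.2  F u -0.5 s -1.2 z 1.3 t 20.9 [-0.01914817  0.07277935 -0.05198656]
F u -1.8 s -16.7 z 16.2  F u -0.5 s -1.2 z 1.3 t 20.9 [-0.01914817  0.07277935 -0.05198656]
True u -1.5 s -16.7 z 10.6  F u -1.3 s 0.1 z 7.3 t 21.4
```

Collar contact came at z=10.6, exactly 13 mm below the floor reading, so the pin is fully home. Now I'll release, retreat and check.

```bash
python3 - <<'E'
from h import *
f0=np.load("f0.npy");wait(.2);print(st(f0))
command_gripper(0.5);print(get_grip_width()*88)
p=get_tcp_pos();movel([p[0],p[1],.09],v=.1);movel([p[0],p[1],.2],v=.2)
move_pose([.40,-.30,.25],down(9.2));wait(.3);print(get_time(),get_finger_force())
T=read_camera("top");S=read_camera("side")
ct=blob(red(T),(260,200,330,240));cs=blob(red(S),(270,180,320,230));m=cv2.moments(cs)
print(cv2.boundingRect(ct),cv2.boundingRect(cs))
q=[*(C-.0167*EY-.0005*EX),.058];print("expect",proj("top",q),proj("side",q),"triang",two(cv2.minAreaRect(ct)[0],(m['m10']/m['m00'],m['m01']/m['m00'])))
a=cv2.resize(T[160:250,220:340],(400,300),interpolation=cv2.INTER_CUBIC);b=cv2.resize(S[170:260,220:340],(400,300),interpolation=cv2.INTER_CUBIC)
c=cv2.resize(T,(400,300));d=cv2.resize(S,(400,300))
cv2.imwrite("pics/fin.png",np.vstack([np.hstack([a,b]),np.hstack([c,d])])[:,:,::-1])
E
```

```text
u -1.5 s -16.7 z 10.6  F u -0.7 s -0.2 z 5.9 t 21.6
43.63877604861669
25.4417 0.0
(289, 214, 9, 9) (287, 195, 9, 19)
expect [293.27849359 219.0391197 ] [291.58508355 203.55117973] triang (array([0.52261417, 0.01879869, 0.05657944]), np.float64(9.917671470273441e-05))
```

View pics/fin.png

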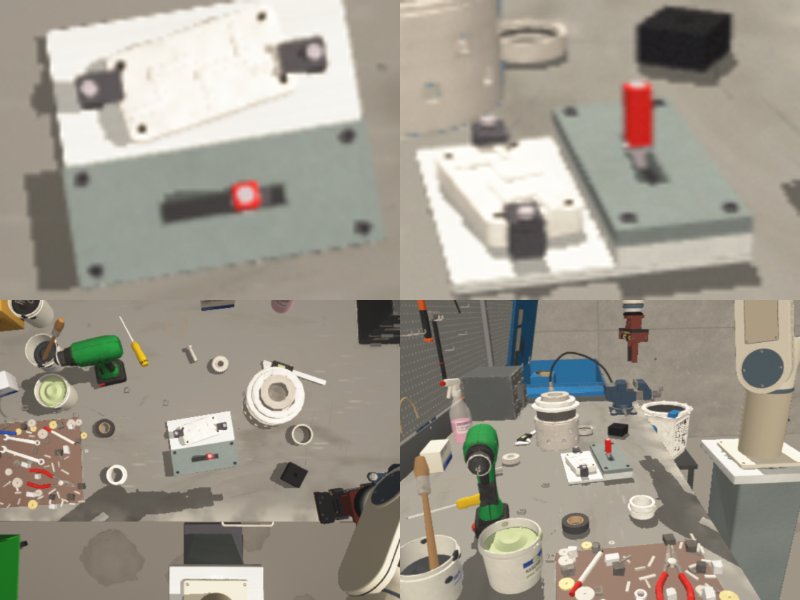

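The picture shows the pin upright in the slot, at (245,195) in the top panel, with its collar on the cover. The handle triangulates to z≈57 mm against 58 mm for fully home. The block is empty and the drum cup, race and tape roll haven't moved, so I'm handing in.

```bash
python3 -c "
from station import *
print(job_done())"
```

```text
the job is handed in; nothing more can be done
None
```

The fixture is locked: the pin dropped into the blind hole about 17 mm toward −y from the slot's middle, was pushed home at about 7 N, left upright and released, and the job was handed in at about 26 s; the gripper tips were really about 32 mm higher than the reported TCP, which I measured by touch and corrected for.

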